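# Clamp a turned blank in the lever press

### The job

Stand the round wooden blank upright on the press's stage plate, centred between the stops (set down, not dropped), and let go of it; leave the square block and the jar alone. Then flip the safety catch fully over, and only after that pull the press lever by its handle, towards the front of the press, all the way to its end stop so that the pad clamps the blank. Finish while holding: the gripper keeps hold of the handle and keeps the lever pulled against its spring.

Things in the scene. Friction and masses are not known exactly. Their poses are not given: they have to be found in the camera images.
- press: Grey press fixed to the bench; base plate 230 (x) x 290 (y) x 12 mm. Origin on the bench, 5 mm in front of and 25 mm left of the base's centre. Axes: -x its front (robot's side), y left, z up. Stage plate at left, lever at right; behind the stage a gear housing 80 mm high (local x 36 to 96, y -75 to 100 mm). Place and yaw vary; all its parts go with it.
- seat (a point): Centre of the stage plate's top, 20 mm above the bench, axes as the press; the middle of the blank's underside belongs here. Side stops, 10 mm high, inner faces at y = +-29 mm, 30 mm long; front stop, 14 mm high, inner face at x = -33 mm; open rubber pad's face at x = +33 mm, jaw up to 27 mm above the plate. So the blank has 4 mm to spare each way in y, 8 mm in x.
- blank: Loose upright cylinder of light wood, 50 mm in diameter, 36 mm high, about 50 g, small dark dot on top. Origin at the centre of its underside, z up. It stands on the bench left of the press in one of three places; block and jar stand in the other two, about 110 mm or more away.
- block: Bystander: square block of light wood, 46 by 46 by 30 mm, loose. Origin at the centre of its underside. Leave alone.
- jar: Bystander: amber glass jar with a steel cap, 48 mm in diameter and 62 mm high, loose. Origin at the centre of its underside. Leave alone.
- catch (a joint): Safety catch angle, rad: near 0 = guarding (thumb tab up, nose lying across in front of the lever, which is then blocked); 1.4 = fully flipped, end stop: tab swung over to the right (press -y), nose standing up. The nose clears the lever from about 0.9. Friction keeps it where it is left; it takes 1 to 3 N at the tab.
- catch_tab (a point): Middle of the top edge of the catch's steel thumb tab, a plate 22 mm wide (press x), 7 mm thick (y), 50 mm high, its top 150 mm above the bench when guarding. Push it towards the press's -y; it swings over on a 50 mm radius about catch_hinge. Its left side is free for a finger.
- catch_hinge (a point): Catch pivot, at the tab's foot, 100 mm above the bench, axes as the press; the pin lies along press x and the tab turns from z towards -y. The nose (to +y when guarding, 58 mm long) is on the same pin 76 mm farther along +x; the grey post carrying the pin begins 25 mm along +x.
- lever (a joint): Lever angle, rad: 0 = rest, leaning 0.35 rad from upright towards press +x (rear); 0.75 = end stop, leaning 0.40 rad to -x (front). A spring returns it to 0 if let go. It moves the pad 30 mm per rad to -x: from about 0.53 the blank is against the front stop and is squeezed on a spring. Pull at the handle about 3 N at first, 10 N at the end.
- lever_hinge (a point): Pivot of the lever, 60 mm above the bench, axes as the press; the hinge line lies along the press's y. The handle's centre line is 150 mm from it.
- handle: Dark wooden round grip, free to spin about its own line, on the lever's top end, 20 mm in diameter, lying along the press's y, 80 mm long: from 8 mm right (-y) of the origin to 72 mm left of it. Origin on the grip's centre line at the top of the 14 mm steel lever rod, about 201 mm above the bench at rest.
- handle_grip (a point): Point on the grip's centre line, 45 mm left (+y) of the lever rod: the place to grasp from above, fingers before and behind the grip (closing along the press's x), clear of the rod.
- pad: Rubber pad of the press jaw, 44 mm wide and 16 mm high, facing the blank; it moves along the press's -x as the lever is pulled.
Mind the look-alikes: they are no part of the job. Leave any red look-alike of the blank alone.

How it is judged:
By the outcome, as a careful person would: the job done as asked, in the order asked, and still so for the second after the job is handed in, while the arm keeps its last pose, push and grip.
It also fails if it takes over 64 s, if anything falls off the work surface, if the arm or the gripper's body presses on something with over 40 N, if the wrist force passes 120 N, or if a joint passes its speed limit or range.

### The arm

A 6-joint arm with a two-finger parallel gripper is mounted at the origin on the work surface. World frame = base frame: x ahead of the robot, y to its left, z up, the work surface at z = 0. Lengths are in m, angles in rad, forces in N, time in s.
With the tool pointing down it reaches from about 0.425 to 0.95 m from the base axis. Payload 3.5 kg.
Tool frame: the origin (TCP) lies at the very end of the fingers, on their centre line; the grasp point (between the pads) lies 19 mm behind it; z points along the fingers, y is the direction in which the jaws open and shut (so a half turn about z gives the same grasp; the last joint's range is limited). The gripper opens to 85 mm and grips with 20 to 120 N. Pads are 22 mm wide; open, the fingers measure 114 mm over their backs; the gripper's body (76 mm by 85 mm) begins 54 mm behind the grasp point. The pads swing forward as they close: fully open they stand 13 mm farther back than shut.
Start: joints at [-0.15, 0.286, 1.577, -0, 1.279, -0.15], TCP at [0.675, 0, 0.231] pointing down, gripper open.
Joint ranges: [-2.77, 2.77], [-0.9, 2.22], [0.21, 2.48], [-1.53, 4.67], [0.24, 2.81], [-2.84, 2.84]. Speed limits (rad/s): [2.79, 2.79, 3.14, 3.14, 3.14, 3.14].

### API

Orientations are given as a unit quaternion [x, y, z, w].
In Python, from plant import ctrl, eyes, ticket gives the robot as it stands.
- The arm moves only by the tool send_rows, never from a script. Its arguments are lists of equal length, an entry for each row: "translation": the shift along the tool's x, y, z in units of 30 mm (1.0 is 30 mm), a list of three; "rotation": the turn, a rotation vector about the tool's x, y, z in units of 5 degrees (1.0 is 5 degrees), a list of three; "grip": the finger opening in mm, from 0 to 85.4. A call has 1 to 5 rows; each row shifts and turns the commanded pose from where the row before left it, along the tool's axes as they then stand; what a row does not reach is not made up. A row lasts 1/8 s, in which the tool goes at most 62.5 mm and 10.7 degrees, less where a joint would pass 70% of its speed; a pose out of reach is approached as far as the arm can. A call is refused whole if a number of a shift passes 1 or a number of a turn 1, either way. A call with a gripper value outside its range is refused whole. The fingers move at their own pace and stop on an object; "squeeze" is the grip in N (left out, the last holds). Time passes only in rows, so rows that do not move let the fingers close. It gives the time, the measured TCP pose, the force and the opening at its end, in the units of the state.
- ctrl.get_state(): the state, without advancing time (a new reading comes with each control period).
- eyes.read_camera(name): name is "scene" or "side" or "wrist"; returns a dict with "image" (480x640x3 uint8, blue, green, red), "mtx" (3x3 intrinsics, pixels), "xyz" and "orientation" of the camera in the world; the wrist camera has in their place "hand_eye" (4x4, takes a point from camera to tool coordinates, whose origin is the TCP and whose axes are the flange's). Camera axes: x right, y down, z forward; pixel columns grow to the right and rows downward; lengths in m; the calibration is good to about 2 mm. The wrist camera is an equidistant fisheye: a pixel r from the principal point sees the ray r / f radians off the axis. A picture is of the moment at which its call begins: read the wrist's pose just before it. There is no depth.
- ticket.sign_off(): hands the job in, once; it reports no verdict.
The state is a dict: "time": time; "qpos": joint angles; "dq": joint speeds; "joint_efforts": joint torques, N m; "eef_pos": TCP position; "tcp_rot": TCP orientation; "contact_force": force on the tool from outside, world axes, zero at the start; "wrist_torque": the same for the moment, N m; "opening": opening from 0.0 (shut) to 1.0 (fully open).
Only numpy, scipy, OpenCV 4.12 (cv2) and the standard library are available. Lean on these libraries where they do the work, as an engineer would, in place of code of your own. Each camera call takes 0.05 s, during which the arm holds its last target. There are 200 camera calls.

## Working session

There is one attempt and no reset: what is moved stays moved. The work goes in short steps, Python scripts to look and compute and a tool call to move; the robot and the scene stay as the last step left them, time stands still between calls to the robot, and variables do not carry over. Pictures are saved under pics/ and viewed, about 8 in all and at most 12, crops included, and the job is handed in when it is done.

Besides the shell and the picture viewer there is one more tool, called after "Emit:" as name(argument=value, ...) on one line, values as JSON. send_rows: Moves the arm, as the interface text tells. Its arguments: {"type":"object","properties":{"translation":{"type":"array"},"rotation":{"type":"array"},"grip":{"type":"array"},"squeeze":{"type":"number"}},"required":["translation","rotation","grip"]}

```bash
mkdir -p pics; ls; python3 - <<'E'
from plant import ctrl, eyes
import cv2, numpy as np
print(ctrl.get_state())
for n in ["scene","side","wrist"]:
    c=eyes.read_camera(n); cv2.imwrite(f"pics/{n}0.png",c["image"])
    print(n,{k:np.round(v,4).tolist() for k,v in c.items() if k!="image"})
E
```

```text
pics
{'time': 0.0, 'qpos': array([-1.49988125e-01,  2.87179016e-01,  1.57814742e+00,  1.00820503e-05,
        1.27857950e+00, -1.50003204e-01]), 'dq': array([ 6.90914005e-04,  9.07497058e-04, -6.70794804e-04,  5.75369584e-04,
       -1.35733244e-03, -8.97797374e-05]), 'joint_efforts': array([-1.79628755e-04, -4.05981302e+01, -2.92628127e+01, -1.54224781e-04,
        5.81841552e-03,  3.74769741e-06]), 'eef_pos': array([6.74361079e-01, 1.36598177e-04, 2.29954275e-01]), 'tcp_rot': array([ 7.07102008e-01,  7.07110609e-01, -6.82586173e-04, -9.33769214e-04]), 'contact_force': array([ 0.47563212,  0.48314093, -0.25643419]), 'wrist_torque': array([-0.00789833,  0.01314858, -0.02047608]), 'opening': 0.998702165452874}
scene {'mtx': [[444.459, 0.0, 318.9721], [0.0, 444.459, 243.5646], [0.0, 0.0, 1.0]], 'xyz': [0.6984, 0.4303, 0.7835], 'orientation': [0.2262, 0.9383, -0.2529, -0.0673]}
side {'mtx': [[477.765, 0.0, 324.4727], [0.0, 477.765, 238.6851], [0.0, 0.0, 1.0]], 'xyz': [0.3128, -0.5175, 0.578], 'orientation': [0.8673, -0.1345, 0.0754, -0.4733]}
wrist {'mtx': [[371.6483, 0.0, 322.0614], [0.0, 371.6483, 246.1196], [0.0, 0.0, 1.0]], 'hand_eye': [[-0.0006, -0.9661, -0.2581, 0.0648], [1.0, -0.0005, -0.0003, -0.0], [0.0002, -0.2581, 0.9661, -0.1429], [0.0, 0.0, 0.0, 1.0]]}
```

View pics/scene0.png

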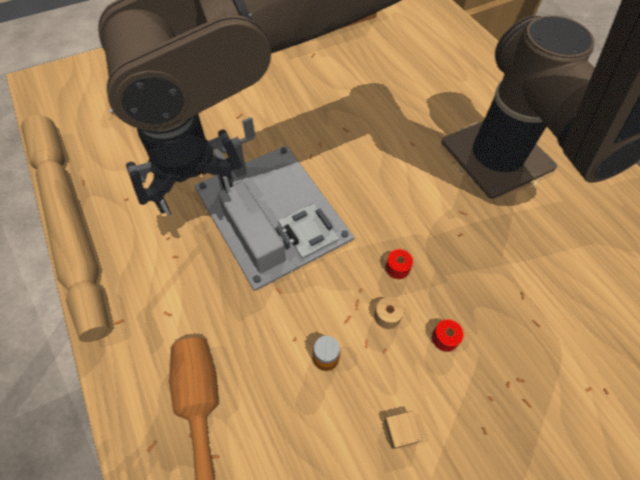

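View pics/side0.png

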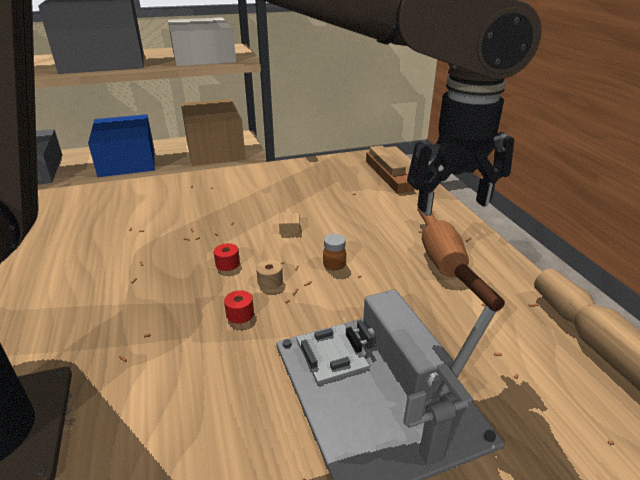

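Scene: press base from (200,185) to (352,237). The round blank with a dark dot and natural wood colour is at (389,312). Red look-alikes are at (400,262) and (448,334), the square block at (403,428) and the jar at (326,350). The blank fits by being light wood and round. Enlarging to confirm it and get press landmarks.

```bash
cat > h.py <<'E'
import numpy as np, cv2
from scipy.spatial.transform import Rotation as R
def ray(c,uv,st=None):
    "origin, unit dir (world) of pixel; st=state for the wrist camera"
    K=c["mtx"]; x=np.array([(uv[0]-K[0,2])/K[0,0],(uv[1]-K[1,2])/K[1,1]])
    if st is None:
        d=np.r_[x,1]; o=np.array(c["xyz"]); d=R.from_quat(c["orientation"]).apply(d)
    else:
        t=np.linalg.norm(x); d=np.r_[x/t*np.sin(t),np.cos(t)] if t>0 else np.array([0,0,1.])
        H=np.array(c["hand_eye"]); T=R.from_quat(st["tcp_rot"])
        o=T.apply(H[:3,3])+st["eef_pos"]; d=T.apply(H[:3,:3]@d)
    return o,d/np.linalg.norm(d)
def at_z(c,uv,z,st=None):
    o,d=ray(c,uv,st); return o+d*(z-o[2])/d[2]
def tri(*rays):
    A=sum(np.eye(3)-np.outer(d,d) for o,d in rays); b=sum((np.eye(3)-np.outer(d,d))@o for o,d in rays)
    p=np.linalg.solve(A,b); return p,[float(np.linalg.norm((np.eye(3)-np.outer(d,d))@(p-o))) for o,d in rays]
def proj(c,p,st=None):
    if st is None:
        q=R.from_quat(c["orientation"]).inv().apply(np.array(p)-c["xyz"]); x=q[:2]/q[2]
    else:
        H=np.array(c["hand_eye"]); t=R.from_quat(st["tcp_rot"]).inv().apply(np.array(p)-st["eef_pos"])
        q=H[:3,:3].T@(t-H[:3,3]); r=np.hypot(q[0],q[1]); x=q[:2]/r*np.arctan2(r,q[2])
    K=c["mtx"]; return np.array([K[0,0]*x[0]+K[0,2],K[1,1]*x[1]+K[1,2]])
def press(x,y,yaw):
    return lambda p: np.r_[R.from_euler("z",yaw).apply(p)+[x,y,0]]
E
python3 - <<'E'
from h import *
from plant import eyes
s=eyes.read_camera("scene"); d=eyes.read_camera("side")
for uv,z in [((255,287),.012),((352,237),.012),((285,150),.012),((389,306),.036)]: print(uv,at_z(s,uv,z).round(3))
for uv,z in [((278,348),.012),((502,440),.012),((270,267),.036)]: print('side',uv,at_z(d,uv,z).round(3))
a=cv2.resize(s["image"][140:330,190:480],None,fx=2.75,fy=2.75,interpolation=cv2.INTER_CUBIC)
b=cv2.resize(d["image"][280:480,270:510],None,fx=3,fy=3,interpolation=cv2.INTER_CUBIC)
cv2.imwrite("pics/s1.png",a);cv2.imwrite("pics/d1.png",b)
E
```

```text
(255, 287) [0.635 0.063 0.012]
(352, 237) [0.416 0.05  0.012]
(285, 150) [ 0.439 -0.223  0.012]
(389, 306) [0.437 0.219 0.036]
side (278, 348) [0.412 0.032 0.012]
side (502, 440) [ 0.657 -0.22   0.012]
side (270, 267) [0.441 0.221 0.036]
```

View pics/s1.png

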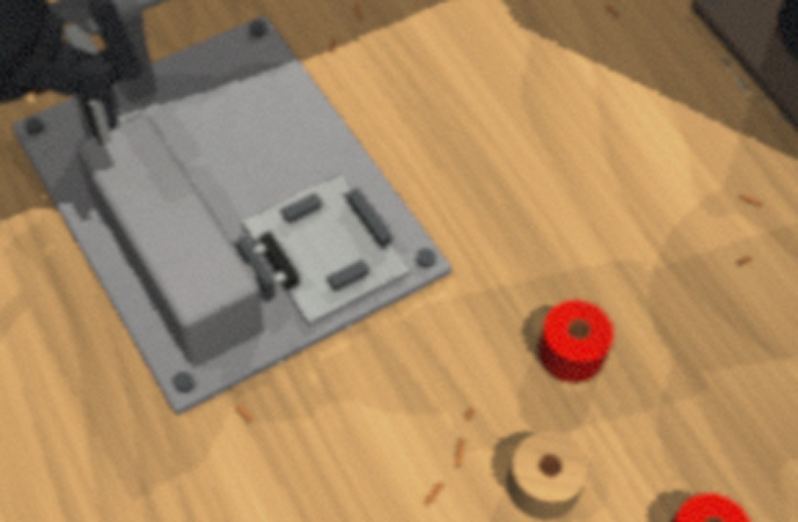

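View pics/d1.png

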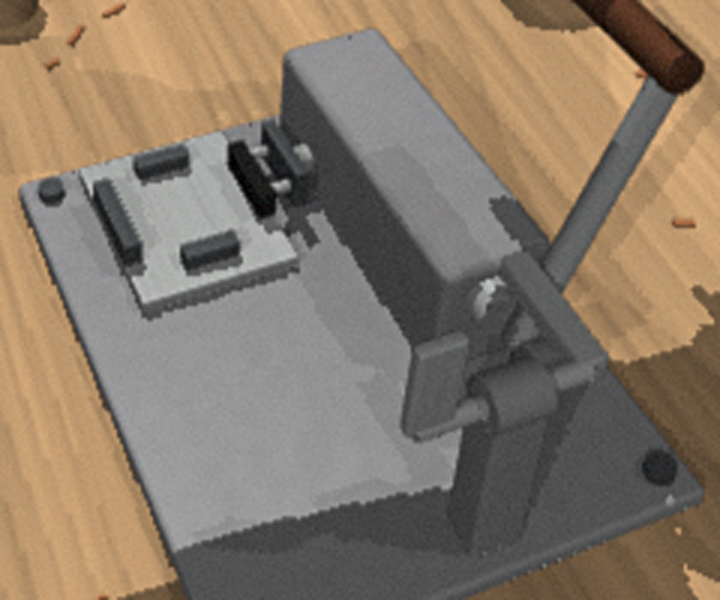

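The crops confirm the blank as light wood with a dark dot, at scene (390,308). The stage with its stops, the pad, the catch tab (side, about (417,395)) and the handle (side, (456,268) to (498,304)) are all visible. Next I fit the press.

```bash
cat > fit.py <<'E'
from h import *
from plant import eyes
from scipy.optimize import least_squares
s=eyes.read_camera("scene"); d=eyes.read_camera("side")
S=lambda u,v:(u/2.75+190,v/2.75+140)
D=lambda u,v:(u/3+270,v/3+280)
obs=[(s,S(450,270),(-.11,.12,.01)),(s,S(178,409),(.12,.12,.01)),(s,S(268,18),(-.11,-.17,.012)),(s,S(14,125),(.12,-.17,.012)),
 (d,D(22,187),(-.11,.12,.012)),(d,D(702,490),(.12,-.17,.012)),
 (d,D(285,50),(.036,.10,.08)),(d,D(443,280),(.036,-.075,.08)),(d,D(375,30),(.096,.10,.08))]
f=lambda q:np.concatenate([proj(c,press(*q)(np.array(p)))-uv for c,uv,p in obs])
r=least_squares(f,[.52,-.05,.1],loss="soft_l1"); q=r.x
if __name__=="__main__":
    print(q.round(4)); print(f(q).reshape(-1,2).round(1).tolist())
    inv=lambda p:R.from_euler("z",-q[2]).apply(p-np.r_[q[:2],0])
    for n,c,uv,z in [("front stop",s,S(368,215),.034),("left stop",s,S(348,272),.03),("right",s,S(301,205),.03),("pad",s,S(279,258),.045),
      ("dfront",d,D(115,215),.034),("dleft",d,D(162,158),.03),("dright",d,D(210,244),.03),
      ("tab",d,D(440,345),.15),("blank",s,(389.5,308),.036),("hand end R",d,D(683,72),.2),("hand end L",d,(456,268),.2)]:
        p=at_z(c,uv,z); print(n,p.round(4),inv(p).round(4))
E
python3 fit.py
```

```text
[ 0.528  -0.0623  0.0532]
[[0.7, -0.9], [-2.4, 0.3], [-0.7, -2.7], [-1.6, -2.3], [-2.2, -2.6], [0.4, 0.5], [-2.1, -1.6], [-0.3, -0.2], [0.6, -3.1]]
front stop [ 0.4534 -0.0038  0.034 ] [-0.0714  0.0624  0.034 ]
left stop [0.4876 0.0309 0.03  ] [-0.0353  0.0952  0.03  ]
right [ 0.4923 -0.0365  0.03  ] [-0.0342  0.0277  0.03  ]
pad [0.5302 0.0065 0.045 ] [0.0058 0.0685 0.045 ]
dfront [ 0.4509 -0.0108  0.034 ] [-0.0742  0.0555  0.034 ]
dleft [0.4878 0.0253 0.03  ] [-0.0355  0.0896  0.03  ]
dright [ 0.4922 -0.0406  0.03  ] [-0.0346  0.0235  0.03  ]
tab [ 0.5171 -0.2167  0.15  ] [-0.0191 -0.1536  0.15  ]
blank [0.4383 0.2225 0.036 ] [-0.0744  0.2891  0.036 ]
hand end R [ 0.6486 -0.1596  0.2   ] [ 0.1153 -0.1036  0.2   ]
hand end L [ 0.6392 -0.0796  0.2   ] [ 0.1101 -0.0232  0.2   ]
```

Emit:
send_rows(translation=[[0.92, -0.98, 0.2], [0.92, -0.98, 0.2], [0.92, -0.98, 0.3], [0.92, -0.98, 0.3], [0.92, -0.98, 0.3]], rotation=[[0, 0, 0], [0, 0, 0], [0, 0, 0], [0, 0, 0], [0, 0, 0]], grip=[85, 85, 85, 85, 85])

```text
time: 0.98
eef_pos: [0.527, 0.1388, 0.1922]
tcp_rot: [0.707, 0.707, 0.0, 0.0]
contact_force: [0.4, 0.7, 0.1]
opening: 0.996
```

Emit:
send_rows(translation=[[0.92, -0.98, 0.3], [0.92, -0.98, 0.3], [0.92, -0.98, 0.3], [0, 0, 0], [0, 0, 0]], rotation=[[0, 0, -1], [0, 0, -1], [0, 0, -1], [0, 0, -1], [0, 0, -1]], grip=[85, 85, 85, 85, 85])

```text
time: 1.6
eef_pos: [0.4326, 0.2131, 0.1654]
tcp_rot: [0.536, 0.844, 0.0, 0.0]
contact_force: [1.0, -0.4, -0.1]
opening: 0.996
```

Emit:
send_rows(translation=[[0, 0, 0], [0, 0, 0], [0, 0, 0], [0, 0, 0], [0, 0, 0]], rotation=[[0, 0, -1], [0, 0, -1], [0, 0, -1], [0, 0, -1], [0, 0, -1]], grip=[85, 85, 85, 85, 85])

```text
time: 2.22
eef_pos: [0.4332, 0.2127, 0.1655]
tcp_rot: [0.341, 0.94, 0.0, 0.0]
contact_force: [0.5, 0.4, 0.2]
opening: 1.001
```

Emit:
send_rows(translation=[[0, 0, 0], [0, 0, 0], [0, 0, 0], [0, 0, 0], [0, 0, 0]], rotation=[[0, 0, -1], [0, 0, -1], [0, 0, -1], [0, 0, -1], [0, 0, -1]], grip=[85, 85, 85, 85, 85])

```text
time: 2.85
eef_pos: [0.4332, 0.2126, 0.1655]
tcp_rot: [0.129, 0.992, 0.0, 0.0]
contact_force: [0.2, 0.3, 0.1]
opening: 0.999
```

Emit:
send_rows(translation=[[0, 0, 0], [0, 0, 0], [0, 0, 0], [0, 0, 0], [0, 0, 0]], rotation=[[0, 0, -1], [0, 0, -1], [0, 0, -1], [0, 0, -0.6], [0, 0, 0]], grip=[85, 85, 85, 85, 85])

```text
time: 3.48
eef_pos: [0.4332, 0.2127, 0.1655]
tcp_rot: [-0.026, 1.0, 0.0, 0.0]
contact_force: [1.0, 0.1, 0.2]
opening: 0.993
```

```bash
python3 - <<'E'
from h import *
from plant import ctrl,eyes
for n in ("scene","side"):
    c=eyes.read_camera(n); cv2.imwrite(f"pics/{n}2.png",c["image"])
st=ctrl.get_state(); print(st["time"],st["eef_pos"],st["tcp_rot"],st["qpos"].round(2),R.from_quat(st["tcp_rot"]).as_matrix().round(3).tolist())
c=eyes.read_camera("wrist"); cv2.imwrite("pics/w2.png",c["image"])
print("expect blank px",proj(c,[.438,.2225,.036],st))
import fit
for n,p in [("seat",(-.035,.06,.02))]: print(n,proj(c,press(*fit.q)(np.array(p)),st))
E
```

```text
3.575 [0.4331686  0.2126313  0.16544021] [-2.57859637e-02  9.99667481e-01 -5.08152374e-06  1.08603051e-04] [ 0.25 -0.08  2.1  -0.    1.12 -1.38] [[-0.999, -0.052, 0.0], [-0.052, 0.999, -0.0], [-0.0, -0.0, -1.0]]
expect blank px [335.20390929 243.35459254]
seat [ 92.36623661 280.29598562]
```

View pics/w2.png

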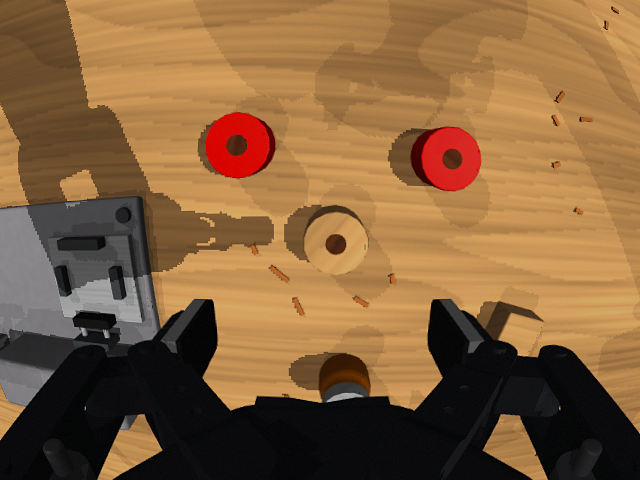

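Wrist view: blank's dot at (336,243), within 1 px of the prediction. Stops at (64,281), (117,283) and (81,243), so the seat also agrees (91,282 against 92,280). Both reds and the jar at (345,380) are clear of the fingers. Descending to grasp.

Emit:
send_rows(translation=[[-0.18, 0.32, 0.5], [0, 0, 1], [0, 0, 1], [0, 0, 1], [0, 0, 0.8]], rotation=[[0, 0, 0], [0, 0, 0], [0, 0, 0], [0, 0, 0], [0, 0, 0]], grip=[85, 85, 85, 85, 85])

```text
time: 4.35
eef_pos: [0.4377, 0.2224, 0.0351]
tcp_rot: [-0.026, 1.0, -0.0, -0.0]
contact_force: [0.8, -0.5, 0.1]
opening: 0.996
```

Emit:
send_rows(translation=[[0, 0, 0.5], [0, 0, 0.4], [0, 0, 0], [0, 0, 0], [0, 0, 0]], rotation=[[0, 0, 0], [0, 0, 0], [0, 0, 0], [0, 0, 0], [0, 0, 0]], grip=[85, 85, 85, 46, 46], squeeze=25)

```text
time: 4.97
eef_pos: [0.4388, 0.2227, 0.0102]
tcp_rot: [-0.026, 1.0, 0.0, 0.001]
contact_force: [-0.2, 0.2, -0.4]
opening: 0.6
```

Emit:
send_rows(translation=[[0, 0, 0], [0, 0, 0], [0, 0, 0], [0, 0, 0], [0, 0, 0]], rotation=[[0, 0, 0], [0, 0, 0], [0, 0, 0], [0, 0, 0], [0, 0, 0]], grip=[46, 46, 46, 46, 46])

```text
time: 5.6
eef_pos: [0.4389, 0.2228, 0.0104]
tcp_rot: [-0.026, 1.0, 0.0, 0.001]
contact_force: [-2.0, -0.1, 4.9]
opening: 0.573
```

Emit:
send_rows(translation=[[0, 0, -0.5], [0, 0, -1], [0, 0, -1], [0, 0, -1], [0, 0, 0]], rotation=[[0, 0, 0], [0, 0, 0], [0, 0, 0], [0, 0, 0], [0, 0, 0]], grip=[46, 46, 46, 46, 46])

```text
time: 6.22
eef_pos: [0.4399, 0.2231, 0.1174]
tcp_rot: [-0.026, 1.0, 0.001, 0.003]
contact_force: [0.4, -0.1, -0.3]
opening: 0.575
```

Emit:
send_rows(translation=[[-0.2, -0.95, 0], [-0.2, -0.95, 0], [-0.2, -0.95, 0], [-0.2, -0.95, 0], [-0.2, -0.95, 0]], rotation=[[0, 0, 0], [0, 0, 0], [0, 0, 0], [0, 0, 0], [0, 0, 0]], grip=[46, 46, 46, 46, 46])

```text
time: 6.85
eef_pos: [0.4744, 0.0809, 0.1127]
tcp_rot: [-0.026, 1.0, 0.0, -0.001]
contact_force: [-0.2, -0.1, 0.8]
opening: 0.575
```

Emit:
send_rows(translation=[[-0.2, -0.95, 0], [0, 0, 0]], rotation=[[0, 0, 0], [0, 0, 0]], grip=[46, 46])

```text
time: 7.1
eef_pos: [0.4824, 0.0524, 0.113]
tcp_rot: [-0.025, 1.0, 0.0, -0.001]
contact_force: [-0.1, 0.0, -0.6]
opening: 0.579
```

```bash
python3 - <<'E'
from h import *
from plant import ctrl,eyes
import fit
st=ctrl.get_state(); print(st["time"],st["eef_pos"],st["contact_force"])
c=eyes.read_camera("wrist"); im=c["image"].copy()
for dx,dy in [(0,0),(-.033,0),(0,.029),(0,-.029),(.033,0)]:
    p=proj(c,press(*fit.q)(np.array((-.035+dx,.06+dy,.03))),st); print(p.round(1)); cv2.circle(im,tuple(p.astype(int)),2,(0,0,255),-1)
cv2.imwrite("pics/w3.png",im)
E
```

```text
7.2 [0.48196554 0.05384771 0.113147  ] [ 0.80524585  0.75556942 -1.53212388]
[232.5 261. ]
[229.5 210.7]
[276.5 261.1]
[190.9 260.7]
[236.3 307.5]
```

View pics/w3.png

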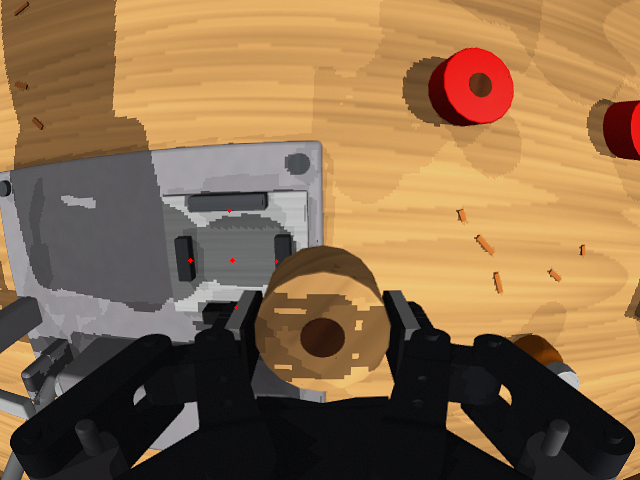

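The overlaid predictions fall on the inner edges of the stops: image (192..275, 261), front stop row 211. So the seat is at about (0.490, -0.004). Carrying on over it.

Emit:
send_rows(translation=[[-0.1, -1, 0], [-0.1, -0.95, 0], [0, 0, 0.8], [0, 0, 0.8], [0, 0, 0.6]], rotation=[[0, 0, 0], [0, 0, 0], [0, 0, 0], [0, 0, 0], [0, 0, 0]], grip=[46, 46, 46, 46, 46])

```text
time: 7.88
eef_pos: [0.4911, -0.0033, 0.0469]
tcp_rot: [-0.027, 1.0, 0.0, -0.001]
contact_force: [0.5, -0.4, -0.3]
opening: 0.579
```

Emit:
send_rows(translation=[[0, 0, 0], [0, 0, 0]], rotation=[[0, 0, 0], [0, 0, 0]], grip=[46, 46])

```text
time: 8.12
eef_pos: [0.4923, -0.004, 0.0489]
tcp_rot: [-0.027, 1.0, -0.0, 0.0]
contact_force: [0.4, -0.6, -0.1]
opening: 0.572
```

```bash
python3 - <<'E'
from h import *
from plant import ctrl,eyes
st=ctrl.get_state(); print(st["time"],st["eef_pos"],st["contact_force"],R.from_quat(st["tcp_rot"]).as_matrix().round(3).tolist())
c=eyes.read_camera("wrist"); im=c["image"]
cv2.imwrite("pics/w4.png",im[180:480,120:520])
s=eyes.read_camera("scene")["image"]; d=eyes.read_camera("side")["image"]
a=cv2.resize(s[170:290,220:370],(500,400)); 
cv2.imwrite("pics/w4.png",np.hstack([cv2.resize(im[180:480,200:440],(320,400)),a[:, :480]]))
t=st["eef_pos"]; print(proj(c,[t[0]-.001,t[1],t[2]+.0256],st))
E
```

```text
8.125 [ 0.49233243 -0.00396747  0.04886588] [ 0.38278689 -0.57901139 -0.06823607] [[-0.999, -0.053, 0.001], [-0.053, 0.999, -0.0], [-0.001, -0.0, -1.0]]
[323.04350811 335.31967134]
```

View pics/w4.png

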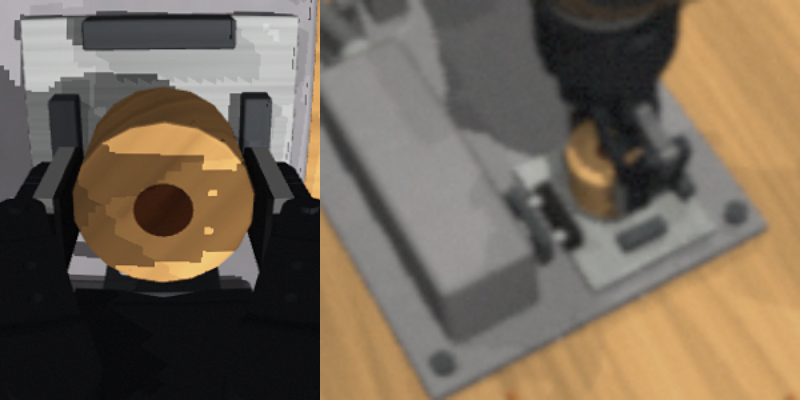

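The blank sits centred between the side stops (crop: stops' inner edges at 80 and 242, blank centre at 163). Lowering gently.

Emit:
send_rows(translation=[[0.02, 0, 0.2], [0.02, 0, 0.15], [0, 0, 0.1], [0, 0, 0.05], [0, 0, 0]], rotation=[[0, 0, 0], [0, 0, 0], [0, 0, 0], [0, 0, 0], [0, 0, 0]], grip=[46, 46, 46, 46, 46])

```text
time: 8.9
eef_pos: [0.4907, -0.0045, 0.0332]
tcp_rot: [-0.026, 1.0, 0.0, -0.0]
contact_force: [0.7, 0.3, -0.3]
opening: 0.572
```

Emit:
send_rows(translation=[[0, 0, 0.05], [0, 0, 0], [0, 0, 0]], rotation=[[0, 0, 0], [0, 0, 0], [0, 0, 0]], grip=[46, 46, 46])

```text
time: 9.28
eef_pos: [0.4908, -0.0046, 0.0319]
tcp_rot: [-0.026, 1.0, -0.0, 0.0]
contact_force: [0.6, -0.3, -0.6]
opening: 0.574
```

Emit:
send_rows(translation=[[0, 0, 0.04], [0, 0, 0], [0, 0, 0]], rotation=[[0, 0, 0], [0, 0, 0], [0, 0, 0]], grip=[46, 46, 46])

```text
time: 9.65
eef_pos: [0.4908, -0.0045, 0.0306]
tcp_rot: [-0.026, 1.0, -0.0, -0.0]
contact_force: [0.2, -0.4, -0.6]
opening: 0.579
```

Emit:
send_rows(translation=[[0, 0, 0.04], [0, 0, 0], [0, 0, 0]], rotation=[[0, 0, 0], [0, 0, 0], [0, 0, 0]], grip=[46, 46, 46])

```text
time: 10.02
eef_pos: [0.4909, -0.0046, 0.0304]
tcp_rot: [-0.026, 1.0, 0.0, -0.0]
contact_force: [-3.8, -0.4, 7.4]
opening: 0.578
```

Contact at exactly the expected height (7 N up). Releasing and retreating straight up.

Emit:
send_rows(translation=[[0, 0, 0], [0, 0, 0], [0, 0, 0], [0, 0, 0], [0, 0, 0]], rotation=[[0, 0, 0], [0, 0, 0], [0, 0, 0], [0, 0, 0], [0, 0, 0]], grip=[54, 60, 66, 70, 70])

```text
time: 10.65
eef_pos: [0.4907, -0.0045, 0.0293]
tcp_rot: [-0.026, 1.0, 0.0, -0.0]
contact_force: [0.9, -0.2, -0.3]
opening: 0.822
```

Emit:
send_rows(translation=[[0, 0, -0.3], [0, 0, -0.6], [0, 0, -1], [0, 0, -1], [0, 0, -1]], rotation=[[0, 0, 0], [0, 0, 0], [0, 0, 0], [0, 0, 0], [0, 0, 0]], grip=[70, 70, 70, 70, 70])

```text
time: 11.28
eef_pos: [0.4908, -0.0045, 0.1481]
tcp_rot: [-0.026, 1.0, -0.0, 0.0]
contact_force: [1.0, 0.1, 0.5]
opening: 0.823
```

Emit:
send_rows(translation=[[0, 0, -1], [0, 0, -0.6], [0, 0, 0]], rotation=[[0, 0, 0], [0, 0, 0], [0, 0, 0]], grip=[70, 70, 70])

```text
time: 11.65
eef_pos: [0.4917, -0.0047, 0.1961]
tcp_rot: [-0.026, 1.0, -0.0, 0.002]
contact_force: [0.3, -0.6, 0.2]
opening: 0.819
```

```bash
python3 - <<'E'
from h import *
from plant import ctrl,eyes
import fit
st=ctrl.get_state(); print(st["time"],st["eef_pos"],st["contact_force"])
c=eyes.read_camera("wrist"); im=c["image"]
s=eyes.read_camera("scene")["image"]
cv2.imwrite("pics/s5.png",s); d=eyes.read_camera("side")["image"]; cv2.imwrite("pics/d5.png",d)
cv2.imwrite("pics/m5.png",np.hstack([cv2.resize(im[120:480,100:460],(400,400)),cv2.resize(s[120:270,160:310],(400,400),interpolation=cv2.INTER_CUBIC)]))
q=fit.q
for z,p in [(.056,(-.035,.06)),(.03,(-.035,.06))]: print("seat px",proj(c,press(*q)(np.r_[p,z]),st))
print("tab scene",proj(fit.s,press(*q)(np.array([-.019,-.1536,.15]))),"grip scene",proj(fit.s,press(*q)(np.array([.113,-.051,.201]))))
E
```

```text
11.75 [ 0.49021216 -0.00441606  0.19348391] [-0.85313824  0.24558102  0.38714152]
seat px [322.70360625 233.90074407]
seat px [322.64690684 226.97983806]
tab scene [246.48127195 117.54759673] grip scene [198.45005643 160.52165895]
```

View pics/m5.png

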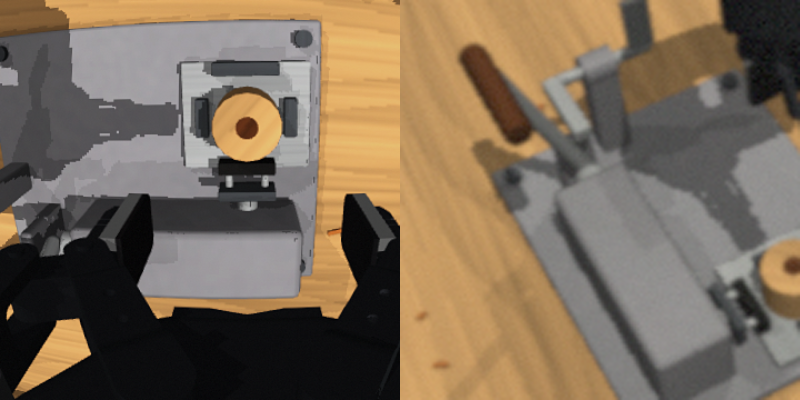

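Blank stands upright on the seat (dot within 1 px of the prediction). Tab near scene (247,118) and handle from scene (188,139) to (204,170). Triangulating both with the side view.

```bash
python3 - <<'E'
from h import *
import fit
s,d,q=fit.s,fit.d,fit.q
im=cv2.imread("pics/s5.png"); im2=cv2.imread("pics/d5.png")
inv=lambda p:R.from_euler("z",-q[2]).apply(p-np.r_[q[:2],0])
C=lambda u,v:((u-400)/2.6667+160,v/2.6667+120)
for n,a,b in [("R",C(477,52),(496.5,303)),("L",C(515,132),(457.5,269))]:
    p,e=tri(ray(s,a),ray(d,b)); print(n,p.round(4),inv(p).round(4),np.round(e,4))
cv2.imwrite("pics/m6.png",np.hstack([cv2.resize(im[100:200,170:270],(400,400),interpolation=cv2.INTER_CUBIC),cv2.resize(im2[350:450,380:480],(400,400),interpolation=cv2.INTER_CUBIC)]))
E
```

```text
R [ 0.6439 -0.1599  0.2027] [ 0.1106 -0.1037  0.2027] [0.0018 0.0018]
L [ 0.6413 -0.0836  0.2011] [ 0.1121 -0.0273  0.2011] [0.0022 0.0022]
```

View pics/m6.png

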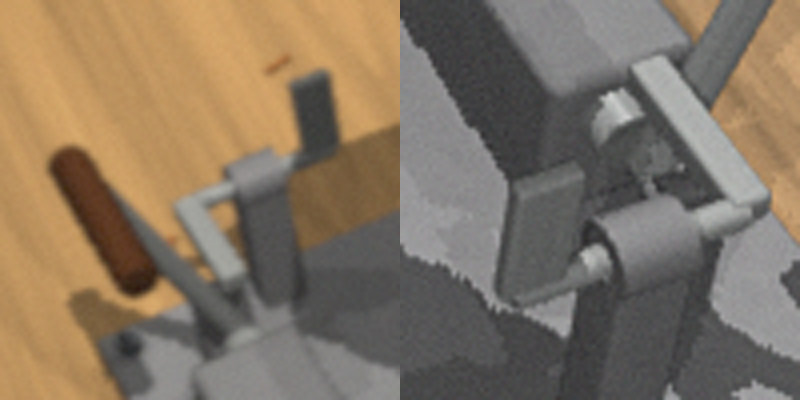

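Tab triangulates to press-local (-0.019,-0.154, z 0.15). The handle measures about 78 mm long with z about 0.201, as it must, so the grip point is at about world (0.642,-0.109,0.201). Moving to the tab's left side with the fingers shut.

Emit:
send_rows(translation=[[-0.08, -0.86, 0], [-0.08, -0.86, 0], [-0.08, -0.86, 0], [-0.07, -0.86, 0], [-0.07, -0.86, 0]], rotation=[[0, 0, 0], [0, 0, 0], [0, 0, 0], [0, 0, 0], [0, 0, 0]], grip=[0, 0, 0, 0, 0])

```text
time: 12.62
eef_pos: [0.5088, -0.1335, 0.1937]
tcp_rot: [-0.026, 1.0, 0.0, -0.001]
contact_force: [0.2, -0.1, 0.4]
opening: -0.001
```

Emit:
send_rows(translation=[[-0.07, -0.86, 0], [-0.07, -0.86, 0], [0, 0, 0], [0, 0, 0], [0, 0, 0]], rotation=[[0, 0, 0], [0, 0, 0], [0, 0, 0], [0, 0, 0], [0, 0, 0]], grip=[0, 0, 0, 0, 0])

```text
time: 13.25
eef_pos: [0.5156, -0.1831, 0.1941]
tcp_rot: [-0.027, 1.0, 0.0, -0.0]
contact_force: [-0.0, -0.0, -0.8]
opening: 0.001
```

```bash
python3 - <<'E'
from h import *
from plant import ctrl,eyes
import fit
q=fit.q
st=ctrl.get_state(); p=st["eef_pos"]; print(st["time"],p,st["opening"],R.from_euler("z",-q[2]).apply(p-np.r_[q[:2],0]).round(4))
c=eyes.read_camera("wrist"); im=c["image"]
u=proj(c,press(*q)(np.array([-.019,-.1536,.15])),st); print(u); cv2.circle(im,tuple(u.astype(int)),2,(0,0,255),-1)
cv2.imwrite("pics/w7.png",im)
E
```

```text
13.35 [ 0.51579355 -0.18328475  0.19439302] 0.002184564056756752 [-0.0186 -0.1202  0.1944]
[260.48684552 272.72792512]
```

View pics/w7.png

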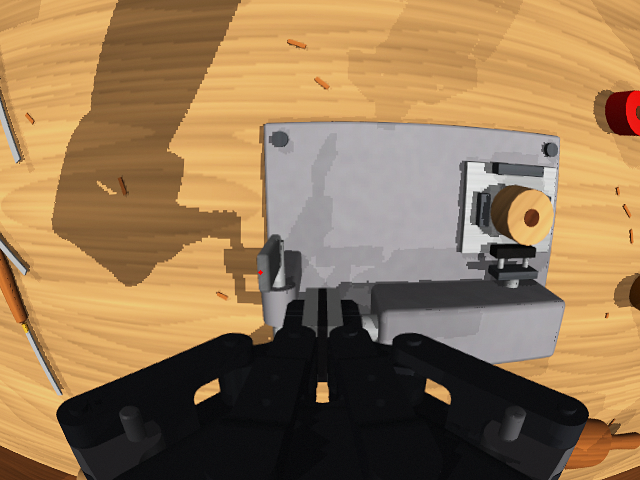

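Wrist view: the tab's top edge runs (275,237) to (260,290), middle about (267,262). That is 3 mm further left and 5 mm further forward than I had. Correcting x, then descending beside it and feeling for contact.

Emit:
send_rows(translation=[[0.15, 0, 0.4], [0, 0, 0.8], [0, 0, 0.8], [0, 0, 0], [0, -0.2, 0]], rotation=[[0, 0, 0], [0, 0, 0], [0, 0, 0], [0, 0, 0], [0, 0, 0]], grip=[0, 0, 0, 0, 0])

```text
time: 14.02
eef_pos: [0.5118, -0.1903, 0.1348]
tcp_rot: [-0.026, 1.0, -0.0, 0.0]
contact_force: [0.4, 0.3, -0.3]
opening: -0.001
```

Emit:
send_rows(translation=[[0, -0.12, 0], [0, -0.12, 0], [0, -0.1, 0]], rotation=[[0, 0, 0], [0, 0, 0], [0, 0, 0]], grip=[0, 0, 0])

```text
time: 14.4
eef_pos: [0.5125, -0.2006, 0.1351]
tcp_rot: [-0.026, 1.0, 0.0, 0.001]
contact_force: [0.8, 1.7, 1.2]
opening: 0.001
```

Emit:
send_rows(translation=[[0, -0.2, 0.01], [0, -0.2, 0.02], [0, -0.18, 0.06], [0, -0.18, 0.1], [0, 0, 0]], rotation=[[0, 0, 0], [0, 0, 0], [0, 0, 0], [0, 0, 0], [0, 0, 0]], grip=[0, 0, 0, 0, 0])

```text
time: 15.02
eef_pos: [0.5131, -0.224, 0.1284]
tcp_rot: [-0.026, 1.0, -0.0, -0.0]
contact_force: [-0.1, -0.2, 0.7]
opening: 0.001
```

Emit:
send_rows(translation=[[0, -0.15, 0.12], [0, -0.14, 0.16], [0, -0.09, 0.17], [0, -0.07, 0.18], [0, 0, 0]], rotation=[[0, 0, 0], [0, 0, 0], [0, 0, 0], [0, 0, 0], [0, 0, 0]], grip=[0, 0, 0, 0, 0])

```text
time: 15.65
eef_pos: [0.5138, -0.2366, 0.109]
tcp_rot: [-0.026, 1.0, 0.0, -0.0]
contact_force: [0.8, 0.4, 0.6]
opening: 0.001
```

Emit:
send_rows(translation=[[0, -0.03, 0.05], [0, -0.02, 0.05], [0, 0, 0]], rotation=[[0, 0, 0], [0, 0, 0], [0, 0, 0]], grip=[0, 0, 0])

```text
time: 16.02
eef_pos: [0.5139, -0.237, 0.1082]
tcp_rot: [-0.026, 1.0, 0.002, -0.001]
contact_force: [-4.2, 4.3, 10.4]
opening: 0.003
```

```bash
python3 - <<'E'
from h import *
from plant import ctrl,eyes
st=ctrl.get_state(); print(st["time"],st["eef_pos"],st["contact_force"])
s=eyes.read_camera("scene")["image"]; d=eyes.read_camera("side")["image"]
cv2.imwrite("pics/m8.png",np.hstack([cv2.resize(s[90:210,170:290],(400,400),interpolation=cv2.INTER_CUBIC),cv2.resize(d[320:450,370:500],(400,400),interpolation=cv2.INTER_CUBIC)]))
E
```

```text
16.025 [ 0.51391006 -0.23698148  0.10819584] [-4.15409993  4.34791083 10.40049238]
```

View pics/m8.png

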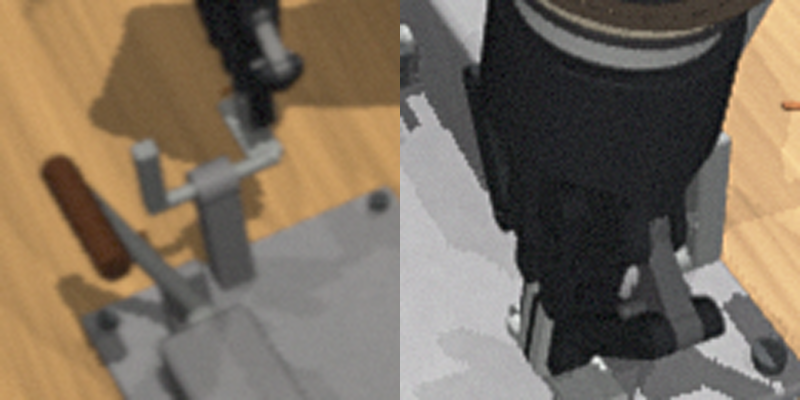

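The catch is fully over: the nose stands up at scene crop (148,180), the stop reaction is 10 N, and z 0.108 matches 1.4 rad. Lifting off, moving above the handle and turning 90°.

Emit:
send_rows(translation=[[0, 0.05, -0.8], [0, 0, -1], [0, 0, -1], [0, 0, -1], [0, 0, -0.9]], rotation=[[0, 0, 0], [0, 0, 0], [0, 0, 0], [0, 0, 0], [0, 0, 0]], grip=[0, 0, 0, 0, 0])

```text
time: 16.75
eef_pos: [0.5139, -0.2363, 0.2483]
tcp_rot: [-0.026, 1.0, 0.0, -0.0]
contact_force: [0.5, -0.1, 0.4]
opening: 0.003
```

Emit:
send_rows(translation=[[-0.9, 0.8, 0], [-0.9, 0.8, 0], [-0.9, 0.8, 0], [-0.9, 0.8, 0], [-0.9, 0.8, 0]], rotation=[[0, 0, 0], [0, 0, 0], [0, 0, 0], [0, 0, 0], [0, 0, 0]], grip=[0, 0, 30, 60, 70])

```text
time: 17.38
eef_pos: [0.643, -0.1086, 0.2469]
tcp_rot: [-0.026, 1.0, 0.0, -0.001]
contact_force: [0.2, 0.3, 0.4]
opening: 0.638
```

Emit:
send_rows(translation=[[0, 0, 0], [0, 0, 0], [0, 0, 0], [0, 0, 0], [0, 0, 0]], rotation=[[0, 0, 1], [0, 0, 1], [0, 0, 1], [0, 0, 1], [0, 0, 1]], grip=[70, 70, 70, 70, 70])

```text
time: 18.0
eef_pos: [0.6422, -0.1094, 0.2469]
tcp_rot: [0.192, 0.981, 0.0, -0.001]
contact_force: [1.1, 0.0, -0.8]
opening: 0.822
```

Emit:
send_rows(translation=[[0, 0, 0], [0, 0, 0], [0, 0, 0], [0, 0, 0], [0, 0, 0]], rotation=[[0, 0, 1], [0, 0, 1], [0, 0, 1], [0, 0, 1], [0, 0, 1]], grip=[70, 70, 70, 70, 70])

```text
time: 18.62
eef_pos: [0.6422, -0.1095, 0.2469]
tcp_rot: [0.4, 0.917, 0.0, -0.001]
contact_force: [-0.0, -0.5, 0.1]
opening: 0.818
```

Emit:
send_rows(translation=[[0, 0, 0], [0, 0, 0], [0, 0, 0], [0, 0, 0], [0, 0, 0]], rotation=[[0, 0, 1], [0, 0, 1], [0, 0, 1], [0, 0, 1], [0, 0, 1]], grip=[70, 70, 70, 70, 70])

```text
time: 19.25
eef_pos: [0.6422, -0.1095, 0.2468]
tcp_rot: [0.589, 0.808, -0.0, -0.001]
contact_force: [-0.3, 0.9, 0.4]
opening: 0.818
```

Emit:
send_rows(translation=[[0, 0, 0], [0, 0, 0], [0, 0, 0], [0, 0, 0], [0, 0, 0]], rotation=[[0, 0, 1], [0, 0, 1], [0, 0, 1], [0, 0, 0], [0, 0, 0]], grip=[70, 70, 70, 70, 70])

```text
time: 19.88
eef_pos: [0.6424, -0.1097, 0.2473]
tcp_rot: [0.688, 0.726, -0.0, -0.0]
contact_force: [0.7, 0.5, -0.3]
opening: 0.815
```

```bash
python3 - <<'E'
from h import *
from plant import ctrl,eyes
st=ctrl.get_state(); p=st["eef_pos"]; print(st["time"],p,st["opening"],st["qpos"].round(2),R.from_quat(st["tcp_rot"]).as_matrix().round(3).tolist())
c=eyes.read_camera("wrist"); im=c["image"]
for y in (-.0275,-.0525,-.1037):
    import fit
    u=proj(c,press(*fit.q)(np.array([.1113,y,.2015])),st); print(u); cv2.circle(im,tuple(u.astype(int)),2,(0,0,255),-1)
cv2.imwrite("pics/w9.png",im)
E
```

```text
19.875 [ 0.64242166 -0.1096736   0.24734578] 0.8151353727867212 [-0.32  0.22  1.62  0.    1.3  -0.38] [[-0.054, 0.999, -0.001], [0.999, 0.054, 0.0], [0.0, -0.001, -1.0]]
[321.45434937 224.75857124]
[321.4742511  270.54361884]
[321.52527028 352.74623032]
```

View pics/w9.png

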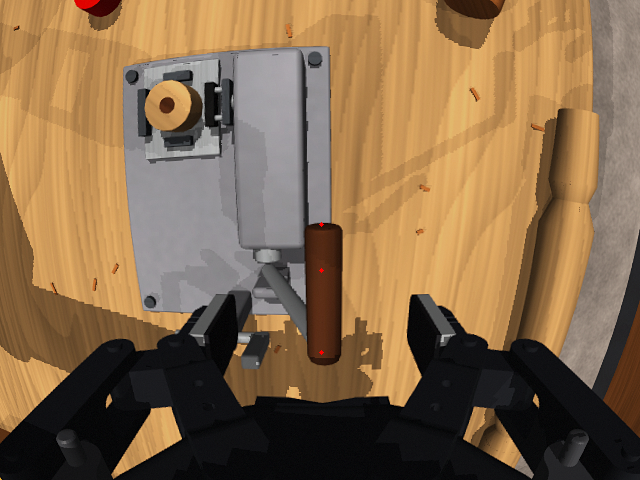

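Handle centre at column 324, rows 224 to 362, against the predicted column 321.5 (about 1 mm off). The blank is still seated and the fingers are clear of the rod and the nose. Descending and gripping.

Emit:
send_rows(translation=[[0, 0.04, 0.6], [0, 0, 0.8], [0, 0, 0.6], [0, 0, 0.25], [0, 0, 0]], rotation=[[0, 0, 0], [0, 0, 0], [0, 0, 0], [0, 0, 0], [0, 0, 0]], grip=[70, 70, 70, 70, 70])

```text
time: 20.65
eef_pos: [0.6435, -0.1097, 0.1795]
tcp_rot: [0.688, 0.725, -0.0, -0.001]
contact_force: [-0.0, -0.6, 0.2]
opening: 0.817
```

Emit:
send_rows(translation=[[0, 0, 0], [0, 0, 0], [0, 0, 0], [0, 0, 0], [0, 0, 0]], rotation=[[0, 0, 0], [0, 0, 0], [0, 0, 0], [0, 0, 0], [0, 0, 0]], grip=[40, 26, 18, 14, 14], squeeze=60)

```text
time: 21.28
eef_pos: [0.6436, -0.1099, 0.1812]
tcp_rot: [0.688, 0.725, -0.0, -0.0]
contact_force: [-6.0, -0.5, 5.0]
opening: 0.212
```

Emit:
send_rows(translation=[[0, 0, 0], [0, 0, 0], [0, 0, 0]], rotation=[[0, 0, 0], [0, 0, 0], [0, 0, 0]], grip=[12, 12, 12])

```text
time: 21.65
eef_pos: [0.6436, -0.1099, 0.1813]
tcp_rot: [0.688, 0.725, -0.0, -0.0]
contact_force: [-4.6, 0.4, 5.7]
opening: 0.215
```

Handle held (18–20 mm opening). Pulling along the arc in small steps.

Emit:
send_rows(translation=[[0, -0.3, -0.1], [0, -0.3, -0.08], [0, -0.31, -0.06], [0, -0.31, -0.04], [0, 0, 0]], rotation=[[0, 0, 0], [0, 0, 0], [0, 0, 0], [0, 0, 0], [0, 0, 0]], grip=[12, 12, 12, 12, 12])

```text
time: 22.28
eef_pos: [0.6072, -0.1122, 0.1898]
tcp_rot: [0.688, 0.725, 0.0, 0.001]
contact_force: [3.3, -1.8, 3.9]
opening: 0.209
```

Emit:
send_rows(translation=[[0, -0.31, -0.02], [0, -0.31, 0], [0, -0.31, 0.02], [0, -0.31, 0.04], [0, 0, 0]], rotation=[[0, 0, 0], [0, 0, 0], [0, 0, 0], [0, 0, 0], [0, 0, 0]], grip=[12, 12, 12, 12, 12])

```text
time: 22.9
eef_pos: [0.5706, -0.1145, 0.189]
tcp_rot: [0.688, 0.725, 0.0, 0.002]
contact_force: [4.0, -2.0, 6.1]
opening: 0.212
```

```bash
python3 - <<'E'
from h import *
from plant import ctrl
import fit
st=ctrl.get_state(); p=st["eef_pos"]; print(st["time"],R.from_euler("z",-fit.q[2]).apply(p-np.r_[fit.q[:2],0]).round(4),st["contact_force"],st["opening"])
E
```

```text
23.0 [ 0.0401 -0.0544  0.1891] [ 3.41798659 -2.35478367  6.16639677] 0.21284891704390418
```

Emit:
send_rows(translation=[[0, -0.3, 0.06], [0, -0.3, 0.07], [0, -0.29, 0.1], [0, -0.2, 0.07], [0, 0, 0]], rotation=[[0, 0, 0], [0, 0, 0], [0, 0, 0], [0, 0, 0], [0, 0, 0]], grip=[12, 12, 12, 12, 12], squeeze=80)

```text
time: 23.62
eef_pos: [0.539, -0.1166, 0.1809]
tcp_rot: [0.688, 0.725, 0.001, 0.003]
contact_force: [5.1, -2.7, 8.0]
opening: 0.21
```

Emit:
send_rows(translation=[[0, -0.1, 0.03], [0, 0, 0], [0, 0, 0]], rotation=[[0, 0, 0], [0, 0, 0], [0, 0, 0]], grip=[12, 12, 12])

```text
time: 24.0
eef_pos: [0.5364, -0.1167, 0.18]
tcp_rot: [0.688, 0.725, 0.001, 0.003]
contact_force: [6.1, -2.1, 7.1]
opening: 0.206
```

Emit:
send_rows(translation=[[0, -0.07, 0.02], [0, 0, 0], [0, 0, 0]], rotation=[[0, 0, 0], [0, 0, 0], [0, 0, 0]], grip=[12, 12, 12])

```text
time: 24.38
eef_pos: [0.5344, -0.1169, 0.1792]
tcp_rot: [0.688, 0.725, 0.001, 0.003]
contact_force: [6.0, -3.0, 6.0]
opening: 0.209
```

Emit:
send_rows(translation=[[0, -0.06, 0.02], [0, 0, 0], [0, 0, 0]], rotation=[[0, 0, 0], [0, 0, 0], [0, 0, 0]], grip=[12, 12, 12])

```text
time: 24.75
eef_pos: [0.5332, -0.117, 0.1787]
tcp_rot: [0.688, 0.725, 0.001, 0.004]
contact_force: [8.2, -2.3, 5.4]
opening: 0.211
```

Emit:
send_rows(translation=[[0, -0.06, 0.02], [0, 0, 0], [0, 0, 0]], rotation=[[0, 0, 0], [0, 0, 0], [0, 0, 0]], grip=[12, 12, 12])

```text
time: 25.12
eef_pos: [0.5329, -0.117, 0.1786]
tcp_rot: [0.688, 0.725, 0.003, 0.006]
contact_force: [11.9, -2.3, 4.4]
opening: 0.205
```

Motion has stalled and force is rising, so this is the end stop. A little more preload, then a check.

Emit:
send_rows(translation=[[0, -0.07, 0.02], [0, 0, 0], [0, 0, 0], [0, 0, 0]], rotation=[[0, 0, 0], [0, 0, 0], [0, 0, 0], [0, 0, 0]], grip=[12, 12, 12, 12])

```text
time: 25.62
eef_pos: [0.5326, -0.1171, 0.1785]
tcp_rot: [0.689, 0.725, 0.005, 0.008]
contact_force: [16.8, -1.9, 3.3]
opening: 0.207
```

```bash
python3 - <<'E'
from h import *
from plant import ctrl,eyes
import fit
s=eyes.read_camera("scene")["image"]; d=eyes.read_camera("side")["image"]
st=ctrl.get_state(); p=st["eef_pos"]; print(st["time"],R.from_euler("z",-fit.q[2]).apply(p-np.r_[fit.q[:2],0]).round(4),st["contact_force"],st["opening"])
im=eyes.read_camera("wrist")["image"]
cv2.imwrite("pics/m10.png",np.hstack([cv2.resize(im[0:400,120:520],(400,400)),cv2.resize(d[270:470,270:470],(400,400),interpolation=cv2.INTER_CUBIC)]))
E
```

```text
25.825 [ 0.0017 -0.0549  0.1786] [16.63221182 -1.62970534  3.38715272] 0.20331231473790748
```

The picture quota is spent, so I check the blank numerically: locating the light-wood disc and its dot near the clamped position, blank against the front stop.

```bash
python3 - <<'E'
from h import *
from plant import ctrl,eyes
import fit
st=ctrl.get_state(); c=eyes.read_camera("wrist")
inv=lambda p:R.from_euler("z",-fit.q[2]).apply(p-np.r_[fit.q[:2],0])
for n,cam,s in (("wrist",c,st),("scene",fit.s,None)):
    u=proj(cam,press(*fit.q)(np.array([-.043,.06,.056])),s).astype(int); k=40 if s else 16
    if not(0<=u[0]<640 and 0<=u[1]<480): print(n,"off",u); continue
    x0,y0=max(u[0]-k,0),max(u[1]-k,0); im=cam["image"][y0:u[1]+k,x0:u[0]+k]; b,g,r=[im[...,i].astype(int) for i in range(3)]
    for nm,m in (("wood",(r-b>50)),("dot",(r-b>20)&(r<120))):
        l,lab,stt,cen=cv2.connectedComponentsWithStats(m.astype(np.uint8))
        for i in np.argsort(-stt[1:,4])[:3]+1:
            uv=cen[i]+[x0,y0]; print(n,nm,"area",stt[i,4],uv.round(1),"pred",u,"local",inv(at_z(cam,uv,.056,s)).round(4))
E
```

```text
wrist wood area 3552 [255.2  82.8] pred [255  80] local [-0.0433  0.0583  0.056 ]
wrist dot area 355 [254.4  82.1] pred [255  80] local [-0.0439  0.0589  0.056 ]
wrist dot area 304 [276.1 106.4] pred [255  80] local [-0.0284  0.0404  0.056 ]
wrist dot area 3 [229. 106.] pred [255  80] local [-0.0624  0.0423  0.056 ]
scene wood area 501 [311.6 219.6] pred [311 217] local [-0.041   0.0657  0.056 ]
scene dot area 109 [312.2 228.9] pred [311 217] local [-0.0314  0.0849  0.056 ]
scene dot area 26 [311.3 217.1] pred [311 217] local [-0.0435  0.0603  0.056 ]
scene dot area 5 [298. 218.] pred [311 217] local [-0.0198  0.0491  0.056 ]
```

The dot is at press-local (-0.0435, 0.060), which is 8 mm forward of the seat as expected when pressed against the front stop. It is upright and centred in y, and both cameras agree. Handing in.

```bash
python3 -c "
from plant import ctrl,ticket
s=ctrl.get_state();print(s['time'],s['eef_pos'],s['contact_force'],s['opening']);print(ticket.sign_off())"
```

```text
26.025 [ 0.53264609 -0.11705208  0.17858104] [16.3559959  -1.10528674  3.88930367] 0.20451476987277906
the job is handed in; nothing more can be done
None
```

The job was handed in at 26 s (limit 64 s). The blank is clamped, and the gripper is still holding the lever pulled.

- **Blank:** I set it on the seat with contact at the expected height and about 7 N, let go, and a wrist-camera look showed it centred.
- **Catch:** I flipped it with the shut fingers to its end stop. The reaction was about 10 N, the finger height matched 1.4 rad, and the picture showed the nose standing up.
- **Lever:** I then pulled it by the handle along its arc until it stalled after about 110 mm, which matches 0.75 rad. It is held there with about 16 N of pull against the stop at an 80 N grip.
- **Last checks:** The wrist and scene cameras both put the blank's dot about 8 mm in front of the seat, as expected against the front stop. It is centred sideways to about 1 mm. The grip was still closed on the handle, reading about 17.5 mm for the 20 mm grip (the 50 mm blank had read about 1 mm short).
- **Failed or disagreed:** The last picture could not be viewed because the 12-picture limit was reached, so I made the final check from image numbers instead. My first tab position was about 3–5 mm off, corrected from the wrist view before the push. I did not check the block, jar or red look-alikes again at the end; I moved clear of them throughout.

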